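# Draw the notched board from the leaning stack

### The arm

A 6-joint arm with a two-finger parallel gripper is mounted at the origin on the work surface. World frame = base frame: x ahead of the robot, y to its left, z up, the work surface at z = 0. Lengths are in m, angles in degrees, forces in N, time in s.
With the tool pointing down it reaches from about 0.35 to 0.925 m from the base axis. Payload 6.4 kg.
Tool frame: the origin (TCP) lies between the finger pads; the fingertips stand 22 mm ahead of it and the grasp point (between the pads) lies 3 mm ahead of it (tips_ahead is the x of the fingertips in the tool frame, in m); x points along the fingers, y is the direction in which the jaws open and shut, and the axes are right-handed (so a half turn about x gives the same grasp; the last joint's range is limited). The gripper opens to 94 mm and grips with 3 to 60 N. Pads are 16 mm wide; open, the fingers measure 119 mm over their backs; the gripper's body (75 mm by 177 mm) begins 78 mm behind the grasp point.
Start: joints at [59.295, 14.043, 89.255, -0, 76.702, -9.975], TCP at [0.23, 0.608, 0.227] pointing down, gripper open.
Joint ranges: [-179.41, 179.41], [-58.25, 129.5], [7.25, 145.43], [-54.29, 234.29], [11.92, 165.04], [-157.13, 157.13]. Speed limits (degrees/s): [147.25, 147.25, 180, 180, 180, 180].

### API

Orientations are given as [roll, pitch, yaw] about the fixed x, y, z axes, in that order (R = Rz(yaw) Ry(pitch) Rx(roll)).
In Python, from bench import observe, get_image, finish_job, tips_ahead gives the robot as it stands.
- The arm moves only by the shell command python3 -m creep 'ROWS' [FORCE]. ROWS is JSON, a list of rows, each an object of numbers: "x", "y", "z": the shift along the tool's x, y, z in m; "ax", "ay", "az": the turn, a rotation vector about the tool's x, y, z in rad; "grip": the closure in counts, from 0 (fully open) to 255 (shut). A call has 1 to 12 rows; each row shifts and turns the commanded pose from where the row before left it, along the tool's axes as they then stand; what a row does not reach is not made up. A row lasts 1/10 s, in which the tool goes at most 50 mm and 8.59 degrees, less where a joint would pass 70% of its speed; a pose out of reach is approached as far as the arm can. A call with a gripper value outside its range is refused whole. The fingers move at their own pace and stop on an object; FORCE is the grip in N (left out, the last holds). Time passes only in rows, so rows that do not move let the fingers close. It gives the time, the measured TCP pose, the force and the opening at its end, in the units of the state.
- observe(): the state, without advancing time (a new reading comes with each control period).
- get_image(name): name is "scene" or "top" or "wrist"; returns a dict with "pixels" (384x512x3 uint8, red, green, blue), "depth" (384x512 float32, m along the optical axis (not along the pixel's ray), 0 where there is no reading), "intrinsics" (3x3 intrinsics, pixels), "k1" (the pictures are not rectified: a ray, as slopes to the right and down, at radius r is drawn at 1 + k1 r^2 times it, then the intrinsics apply), "rvec" (rotation vector, rad) and "tvec" (3), from world to camera coordinates, as OpenCV has them; the wrist camera has in their place "mount" (4x4, takes a point from camera to tool coordinates, whose origin is the TCP and whose axes are the tool frame's). Camera axes: x right, y down, z forward; pixel columns grow to the right and rows downward; lengths in m; the calibration is good to about 2 mm. A picture is of the moment at which its call begins: read the wrist's pose just before it.
- finish_job(): hands the job in, once; it reports no verdict.
The state is a dict: "time": time; "qpos": joint angles; "joint_velocities": joint speeds; "tau": joint torques, N m; "eef_pos": TCP position; "ee_rot": TCP orientation; "wrist_force": force on the tool from outside, world axes, zero at the start; "ft_torque": the same for the moment, N m; "grip_width": finger opening in m.
Only numpy, scipy, OpenCV 4.12 (cv2) and the standard library are available. Lean on these libraries where they do the work, as an engineer would, in place of code of your own. Each camera call takes 0.05 s, during which the arm holds its last target.

### The job

The notched board is wanted as a screen at the end of the upstand: draw it out of the leaning stack by sliding it along the upstand on its bottom edge, without lifting it off the bench, until its end rests gently against the sprung stop plate of the wooden end block. Leave it there, leaning on the upstand and touching the plate, and leave the plain boards standing where they are and everything else undisturbed.

Things in the scene. Friction and masses are not known exactly. Their poses are not given: they have to be found in the camera images.
- notched_foot (a point): Wanted board, loose, pale grey, 180 mm long, 114 high, 6 thick, 0.19 to 0.34 kg, the only one with a notch, within the stack (one of the three nearest the upstand), top leaning about 13 degrees to the upstand. Point: middle of its bottom edge; y along its length, z up in its plane, x across it, away from the upstand. Once clear of the stack its top falls back onto the upstand (lean up to about 35 degrees).
- notch (a point): Middle of the notch floor in the wanted board's top edge, 44 mm long along the board (22 mm either side), 28 mm deep, through the 6 mm thickness. The floor is 86 mm up the board, above the plain boards and upstand, so shut fingertips fit in from above; dragging takes 2 to 4 N. As the board falls back this moves to the upstand by up to 40 mm, down by 20. Axes as notched_foot.
- upstand: Fixed low wall of grey laminate across the robot's front, 820 mm long, 74 high, 18 thick. Origin: on the bench, mid-length, in the face the boards lean on (the one away from the robot). x out of that face, away from the robot; y along the wall; z up. The boards' feet are at x 18 to 50 mm, near mid-length.
- endblock: Fixed wooden block at either end of the upstand, 100 (x) by 30 (y, along the upstand) by 70 mm high; origin: centre of its underside, axes as the upstand's. A sprung stop bar runs through it, with a flat metal plate (90 wide, 6 to 42 mm up) on each side; the stack-side plate stands 9 to 41 mm out, set anew each time and not reported: feel for it. It gives 6 mm at 0.3 N/mm, then is rigid.
- beaker: Loose empty glass beaker, 64 mm across, 85 mm high, standing at the other end of the upstand; leave alone. Origin: centre of its underside.
- plain0: Plain board of the stack, loose, same material, 130 mm long, 74 mm high, 6 mm thick, 0.13 kg, leaning like the wanted board in a stack face to face with it. Origin: middle of its bottom edge, axes as the wanted board's.
- plain1: Plain board of the stack, loose, same material, 130 mm long, 74 mm high, 6 mm thick, 0.13 kg, leaning like the wanted board in a stack face to face with it. Origin: middle of its bottom edge, axes as the wanted board's.
- plain2: Plain board of the stack, loose, same material, 130 mm long, 74 mm high, 6 mm thick, 0.13 kg, leaning like the wanted board in a stack face to face with it. Origin: middle of its bottom edge, axes as the wanted board's.
- plain3: Plain board of the stack, loose, same material, 130 mm long, 74 mm high, 6 mm thick, 0.13 kg, leaning like the wanted board in a stack face to face with it; always the outermost, farthest from the upstand. Origin: middle of its bottom edge, axes as the wanted board's.
- flask: Conical glass flask, 76 mm across, 102 mm high, loose, on the bench beyond the boards; leave alone. Origin: underside, centre.
- washbottle: White wash bottle, 56 mm across, 150 mm high, loose, on the bench beyond the boards; leave alone. Origin: underside, centre.
- marker: Thick pen lying on the bench, 160 mm long, 14 mm thick, loose, on the bench beyond the boards; leave alone. Origin: underside, 25 mm from the middle of its length.
- mortar: White ceramic mortar bowl, 84 mm across, 45 mm high, loose, on the bench beyond the boards; leave alone. Origin: underside, centre.
- dish: Flat clear dish, 60 mm across, 14 mm high, loose, on the bench beyond the boards; leave alone. Origin: underside, centre.
Not all that is in view belongs to the job. Leave any red look-alike of the part that bears notched_foot alone.

How it is judged (in metres and radians):
At the end, for the whole second after the job is handed in: The notched board stands at rest against the sprung stop (over 0.05 N), foot within 90 mm of the upstand, leaning 3 to 43 degrees, parallel to the upstand within 14 degrees; the plain boards lean under 34 degrees, the foot of each within 30 mm of its start (contact force between notched and endblock above 0.05 N and x of notched_foot in the frame of endblock between -0.05 and 0.04 m and angle between notched_foot's own z axis and vertical between 0.05 and 0.75 rad and angle between the y axis of notched_foot and the y axis of upstand, either way round below 0.25 rad and linear speed of notched below 0.02 m/s and angle between each of plain0, plain1, plain2, plain3's own z axis and vertical below 0.6 rad and distance of each of plain0, plain1, plain2, plain3 from where it was at the start of the episode below 0.03 m); the robot touches nothing.
It fails at once if the notched board is lifted off the bench (its foot more than 30 mm up) (height (world z) of notched_foot above 0.03 m).
It fails at once if the notched board topples (leans more than 60 degrees) (angle between notched_foot's own z axis and vertical above 1.05 rad).
It fails at once if a plain board topples (leans more than 45 degrees) (angle between any of plain0, plain1, plain2, plain3's own z axis and vertical above 0.785 rad).
It fails at once if the board is rammed into the stop (more than 15 N) (contact force between notched and endblock above 15 N).
It fails at once if the beaker or another bystander is moved more than 20 mm (distance of any of beaker, flask, washbottle, marker, mortar, dish from where it was at the start of the episode above 0.02 m).
It also fails if it takes over 54 s, if anything falls off the work surface, if the arm or the gripper's body presses on something with over 40 N, if the wrist force passes 120 N, or if a joint passes its speed limit or range.

## Working session

There is one attempt and no reset: what is moved stays moved. The work goes in short steps, Python scripts to look and compute and a shell command to move; the robot and the scene stay as the last step left them, time stands still between calls to the robot, and variables do not carry over. Pictures are saved under pics/ and viewed, and the job is handed in when it is done.

```bash
ls; mkdir -p pics; python3 - <<'E'
from bench import *
import cv2,numpy as np
s=observe();print({k:np.round(v,3) for k,v in s.items()},tips_ahead)
for n in("scene","top","wrist"):
    d=get_image(n);cv2.imwrite(f"pics/{n}0.png",d["pixels"][:,:,::-1]);np.savez(f"pics/{n}0.npz",**d)
    print(n,d["intrinsics"].tolist(),d["k1"],d.get("rvec"),d.get("tvec"),d.get("mount"))
E
```

```text
pics
{'time': np.float64(0.0), 'qpos': array([59.295, 14.083, 89.324,  0.   , 76.704, -9.975]), 'joint_velocities': array([-0.061, -0.008, -0.012,  0.037,  0.048, -0.004]), 'tau': array([ 1.0000e-03, -4.1584e+01, -3.1460e+01,  6.8000e-02,  3.3000e-02,
       -0.0000e+00]), 'eef_pos': array([0.23 , 0.607, 0.226]), 'ee_rot': array([-100.171,   89.889, -120.9  ]), 'wrist_force': array([ 0.205,  0.037, -0.174]), 'ft_torque': array([-0.013,  0.023,  0.006]), 'grip_width': np.float64(0.094)} 0.022
scene [[483.4728033387533, 0.0, 252.42271595322188], [0.0, 483.4728033387533, 189.4225010540235], [0.0, 0.0, 1.0]] 0.037442455332577895 [ 1.85037258  1.71675366 -0.65246589] [-0.04703174 -0.33569834  1.54799497] None
top [[362.4678817212927, 0.0, 253.2444127047296], [0.0, 362.4678817212927, 190.3679387334998], [0.0, 0.0, 1.0]] -0.10641546824348878 [ 2.14537399 -2.16407873  0.14986036] [0.00787421 0.52951794 1.06394406] None
wrist [[314.6461491032714, 0.0, 262.6036228320473], [0.0, 314.6461491032714, 186.61288310268134], [0.0, 0.0, 1.0]] 0.0038705569635592457 None None [[ 5.69336560e-04 -2.67796384e-01  9.63475362e-01 -1.56375154e-01]
 [ 9.99999691e-01  6.74217677e-04 -4.03521817e-04  6.79878820e-04]
 [-5.41530436e-04  9.63475294e-01  2.67796686e-01 -7.78822957e-02]
 [ 0.00000000e+00  0.00000000e+00  0.00000000e+00  1.00000000e+00]]
```

View pics/scene0.png

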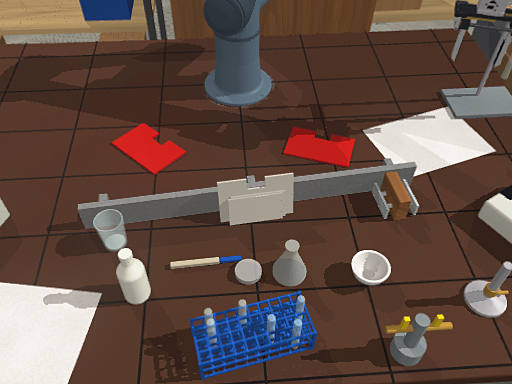

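View pics/top0.png

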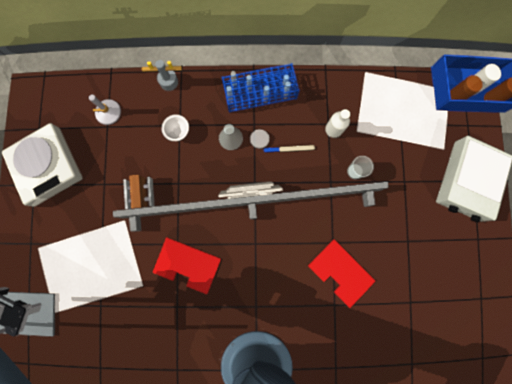

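View pics/wrist0.png

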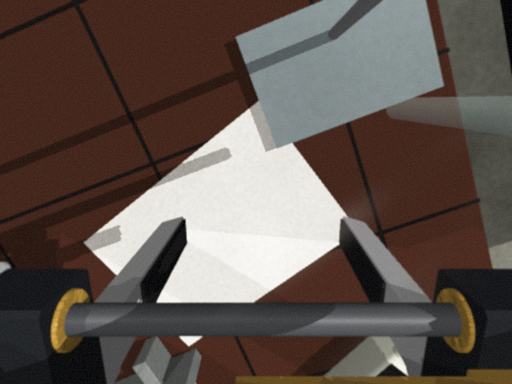

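The scene view shows the stack at about (256,197), the end block at (397,195), the beaker at (110,230), and two red notched look-alikes at (150,148) and (320,147). I'll take a close crop next.

```bash
cat > h.py <<'E'
import numpy as np,cv2
def ray(d,u,v):
    K=d["intrinsics"];k=float(d["k1"])
    x=(np.asarray(u,float)-K[0,2])/K[0,0];y=(np.asarray(v,float)-K[1,2])/K[1,1]
    r=np.hypot(x,y);s=r.copy()
    for _ in range(20): s=r/(1+k*s*s)
    f=np.where(r>0,s/np.maximum(r,1e-9),1)
    return np.stack([x*f,y*f,np.ones_like(x)],-1)
def RT(d):
    R=cv2.Rodrigues(np.array(d["rvec"],float))[0];return R,np.array(d["tvec"]).ravel()
def pts(d,u,v):
    R,t=RT(d);z=d["depth"][v,u];return (ray(d,u,v)*z[...,None]-t)@R
def onplane(d,u,v,z):
    R,t=RT(d);r=ray(d,u,v)@R;c=-R.T@t;return c+r*((z-c[2])/r[...,2])[...,None]
def proj(d,P):
    R,t=RT(d);p=np.asarray(P)@R.T+t;x=p[...,:2]/p[...,2:];r2=(x**2).sum(-1,keepdims=True)
    x=x*(1+float(d["k1"])*r2);K=d["intrinsics"];return x*K[0,0]+K[:2,2]
E
python3 - <<'E'
from h import *
for n,(a,b,c,e) in {"scene":(200,160,310,235),"top":(205,170,300,225)}.items():
    d=np.load(f"pics/{n}0.npz");cv2.imwrite(f"pics/{n}0c.png",cv2.resize(d["pixels"][b:e,a:c,::-1],None,fx=7,fy=7,interpolation=cv2.INTER_CUBIC))
d=np.load("pics/scene0.npz")
for p in[(241,167),(240,190),(225,190),(285,190),(255,190),(256,205),(262,181),(250,181),(90,208),(413,168),(370,178),(397,180),(378,190),(376,196),(374,182),(110,213)]:
    print(p,np.round(pts(d,*map(np.array,p)),3))
d=np.load("pics/top0.npz");print("top")
for p in[(250,193),(225,190),(275,190),(250,188),(127,190),(135,190),(150,190),(385,186),(118,214),(250,200)]:
    print(p,np.round(pts(d,*map(np.array,p)),3))
E
```

```text
(241, 167) [ 0.371 -0.012  0.001]
(240, 190) [ 0.529 -0.023  0.085]
(225, 190) [ 0.532 -0.058  0.092]
(285, 190) [0.523 0.084 0.069]
(255, 190) [0.528 0.012 0.081]
(256, 205) [0.548 0.013 0.05 ]
(262, 181) [0.492 0.032 0.072]
(250, 181) [0.468 0.005 0.048]
(90, 208) [ 0.55  -0.367  0.074]
(413, 168) [0.469 0.412 0.065]
(370, 178) [0.481 0.304 0.05 ]
(397, 180) [0.512 0.358 0.072]
(378, 190) [0.514 0.317 0.041]
(376, 196) [0.517 0.315 0.022]
(374, 182) [0.482 0.316 0.036]
(110, 213) [ 1.284 -0.056  0.928]
top
(250, 193) [0.517 0.013 0.072]
(225, 190) [ 0.537  0.092 -0.003]
(275, 190) [ 0.52  -0.058  0.113]
(250, 188) [0.531 0.013 0.074]
(127, 190) [0.534 0.392 0.033]
(135, 190) [0.529 0.353 0.073]
(150, 190) [0.532 0.316 0.044]
(385, 186) [ 0.534 -0.389  0.074]
(118, 214) [0.458 0.402 0.073]
(250, 200) [0.496 0.013 0.079]
```

```bash
python3 - <<'E'
from h import *
d=np.load("pics/scene0.npz")
# upstand top z 0.074
V,U=np.mgrid[0:384,0:512];P=pts(d,U.ravel(),V.ravel());ok=d["depth"].ravel()>0
for lo,hi in((.068,.08),):
    m=ok&(abs(P[:,2]-.074)<.004)&(P[:,0]>.35)&(P[:,0]<.6)&(P[:,1]>-.42)&(P[:,1]<.45)
    q=P[m];print(m.sum(),q.min(0),q.max(0))
    for a in np.arange(-.4,.45,.05):
        s=q[abs(q[:,1]-a)<.025];print(round(a,2),len(s),np.round(np.percentile(s[:,0],[2,50,98]),3) if len(s) else "")
m=ok&(P[:,2]>.085)&(P[:,0]>.38)&(P[:,0]<.58)&(abs(P[:,1])<.2);q=P[m];print("top part",m.sum(),q.min(0),q.max(0))
for z in np.arange(.084,.12,.004):
    s=q[abs(q[:,2]-z)<.002];print(round(z,3),len(s),np.round([s[:,1].min(),s[:,1].max(),np.median(s[:,0])],3) if len(s) else "")
E
```

```text
2466 [ 0.45364442 -0.39591228  0.07000411] [0.59883162 0.42033118 0.07798188]
-0.4 65 [0.534 0.544 0.552]
-0.35 192 [0.529 0.543 0.588]
-0.3 185 [0.525 0.538 0.58 ]
-0.25 140 [0.519 0.531 0.54 ]
-0.2 145 [0.513 0.526 0.535]
-0.15 132 [0.509 0.52  0.53 ]
-0.1 135 [0.504 0.517 0.526]
-0.05 97 [0.531 0.538 0.55 ]
-0.0 210 [0.496 0.531 0.546]
0.05 162 [0.495 0.529 0.542]
0.1 83 [0.485 0.502 0.531]
0.15 128 [0.479 0.491 0.501]
0.2 122 [0.474 0.486 0.495]
0.25 122 [0.47  0.481 0.49 ]
0.3 122 [0.465 0.476 0.485]
0.35 320 [0.461 0.507 0.578]
0.4 106 [0.456 0.466 0.476]
top part 688 [ 0.50640573 -0.07631838  0.08506859] [0.5376793  0.10334105 0.11529853]
0.084 25 [-0.063  0.099  0.524]
0.088 97 [-0.075  0.103  0.528]
0.092 79 [-0.072  0.103  0.523]
0.096 89 [-0.076  0.103  0.525]
0.1 94 [-0.076  0.1    0.521]
0.104 85 [-0.076  0.103  0.523]
0.108 87 [-0.076  0.1    0.521]
0.112 120 [-0.076  0.103  0.518]
0.116 12 [-0.071  0.099  0.524]
```

View pics/scene0c.png

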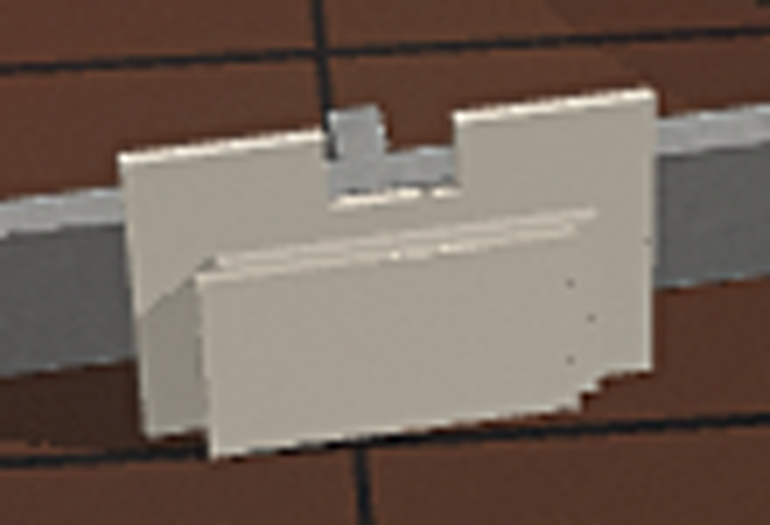

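View pics/top0c.png

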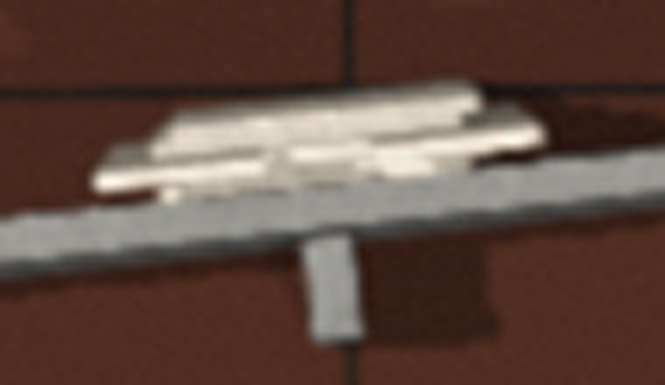

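```bash
python3 - <<'E'
from h import *
d=np.load("pics/scene0.npz")
V,U=np.mgrid[0:384,0:512];P=pts(d,U.ravel(),V.ravel());ok=d["depth"].ravel()>0
m=ok&(abs(P[:,2]-.074)<.004)&(P[:,0]>.35)&(P[:,0]<.6)&((abs(P[:,1]-.22)<.08)|(abs(P[:,1]+.18)<.08))
q=P[m]
for it in range(4):
    c=np.polyfit(q[:,1],q[:,0],1);r=q[:,0]-np.polyval(c,q[:,1]);q=q[abs(r)<.013]
print("upstand centreline x=",c,np.degrees(np.arctan(c[0])),np.percentile(r,[1,99]))
u=np.array([c[0],1,0]);u/=np.linalg.norm(u);n=np.array([u[1],-u[0],0])
o=np.array([c[1],0,0])
def loc(P): return np.stack([(P-o)@n-.009,(P-o)@u,P[...,2]],-1)  # x from face, along
L=loc(P);np.save("pics/L.npy",L)
m=ok&(abs(L[:,0]-.04)<.08)&(abs(L[:,1]-.01)<.12)&(L[:,2]>.08);q=L[m]
A=np.c_[q[:,2],q[:,1],np.ones(len(q))]
for it in range(4):
    s=np.linalg.lstsq(A,q[:,0],rcond=None)[0];r=q[:,0]-A@s;k=abs(r)<.005;q=q[k];A=A[k]
print("plane x=a z+b y+c",s,len(q),q.min(0),q.max(0))
# rows of pixels: notch extents
for z in(.095,.1,.105,.11):
    y=np.sort(q[abs(q[:,2]-z)<.003][:,1]);g=np.diff(y);i=g.argmax();print(z,y[0],y[i],y[i+1],y[-1])
d2=np.load("pics/top0.npz")
# endblock plates
m=ok&(L[:,1]>.25)&(L[:,1]<.42)&(L[:,0]>.02)&(L[:,0]<.15)&(L[:,2]>.03)&(L[:,2]<.078)
for a in np.arange(.28,.42,.005):
    s=L[m&(abs(L[:,1]-a)<.0025)];print(round(a,3),len(s),np.round(np.percentile(s[:,2],[5,50,95]),3) if len(s) else"", np.round(np.percentile(s[:,0],[2,98]),3) if len(s) else"")
E
```

```text
upstand centreline x= [-0.09828388  0.50539726] -5.613223922366578 [-0.01086295  0.00965635]
plane x=a z+b y+c [-0.25132932 -0.00212995  0.0345513 ] 802 [ 0.0015509  -0.07817809  0.0800886 ] [0.01856283 0.10239916 0.11529853]
0.095 -0.0781780851935104 -0.0107749615231114 0.03409509019175873 0.10204609348124191
0.1 -0.07810778665628958 -0.010310972207725822 0.03442168142537853 0.10151189369767788
0.105 -0.07796175681507757 -0.010187116511643087 0.0344173159019196 0.10201507774787727
0.11 -0.07765200354196704 -0.010377048572833773 0.034410205502652884 0.10239916180892641
0.28 0  
0.285 0  
0.29 0  
0.295 0  
0.3 0  
0.305 0  
0.31 22 [0.031 0.037 0.044] [0.025 0.094]
0.315 91 [0.031 0.041 0.044] [0.023 0.096]
0.32 7 [0.037 0.042 0.043] [0.03  0.092]
0.325 4 [0.03  0.031 0.031] [0.031 0.076]
0.33 6 [0.031 0.032 0.034] [0.034 0.077]
0.335 241 [0.031 0.053 0.071] [0.022 0.099]
0.34 84 [0.036 0.069 0.072] [0.025 0.101]
0.345 71 [0.038 0.07  0.072] [0.022 0.102]
0.35 66 [0.039 0.069 0.073] [0.025 0.101]
0.355 82 [0.042 0.069 0.072] [0.022 0.102]
0.36 72 [0.035 0.069 0.073] [0.025 0.101]
0.365 38 [0.034 0.069 0.071] [0.025 0.1  ]
0.37 1 [0.067 0.067 0.067] [0.086 0.086]
0.375 0  
0.38 0  
0.385 28 [0.032 0.039 0.046] [0.021 0.088]
0.39 89 [0.032 0.04  0.045] [0.021 0.095]
0.395 9 [0.036 0.04  0.043] [0.025 0.092]
0.4 0  
0.405 0  
0.41 0  
0.415 0
```

The candidates are the red notched pieces, scene (150,148) and (320,147), and the pale grey notched board in the stack, scene (256,190). I choose the grey one. Its notch shows in the crop at about (395,190), with a plain board behind it and others in front. The end block is at +y (along 0.34), and its near plate is at about along 0.312. I'll pinch the trailing shoulder of the board, in line with its lean, and slide it.

```bash
cat >> h.py <<'E'
from scipy.spatial.transform import Rotation as Ro
c0,c1=-.09828388,.50539726
u=np.array([c0,1,0]);u/=np.linalg.norm(u);n=np.array([u[1],-u[0],0]);o=np.array([c1,0,0])
def W(x,y,z): return o+(x+.009)*n+y*u+np.array([0,0,z])
def Lc(P): return np.stack([(np.asarray(P)-o)@n-.009,(np.asarray(P)-o)@u,np.asarray(P)[...,2]],-1)
def Rt(lean,sgn):  # tool axes: x down the board, y=+-across
    a=np.radians(lean);tx=n*np.sin(a)-np.array([0,0,np.cos(a)]);ty=sgn*(n*np.cos(a)+np.array([0,0,np.sin(a)]))
    return np.stack([tx,ty,np.cross(tx,ty)],1)
def go(p,lean,sgn,s=None):
    from bench import observe
    s=s or observe();R=Ro.from_euler("xyz",s["ee_rot"],degrees=True).as_matrix()
    Rg=Rt(lean,sgn);rv=Ro.from_matrix(R.T@Rg).as_rotvec();d=p-np.array(s["eef_pos"])
    print("t",round(float(s["time"]),2),"local",np.round(Lc(s["eef_pos"]),4),"F",np.round(s["wrist_force"],2),"w",round(float(s["grip_width"]),4))
    print(" turn(tool)",np.round(rv,3),"deg",np.round(np.degrees(np.linalg.norm(rv)),1)," shift now-axes",np.round(R.T@d,4)," shift goal-axes",np.round(Rg.T@d,4))
E
python3 - <<'E'
from h import *
s=__import__("bench").observe()
print(Ro.from_euler("xyz",s["ee_rot"],degrees=True).as_matrix().round(3))
# TCP: tip 22 ahead; tip at z .09 on centre line
for sg in(1,-1): go(W(.0346-.2513*.111-.003,-.044,.111+.06),13.5,sg)
d=np.load("pics/top0.npz")
for P in (W(.0346-.2513*.11-.0031,y,.111) for y in(-.078,-.01,.034,.102)): print(proj(d,P))
V,U=np.mgrid[0:384,0:512];L=Lc(pts(d,U.ravel(),V.ravel()));m=(L[:,2]>.1)&(abs(L[:,0])<.1)&(abs(L[:,1])<.15);q=L[m];print(q.min(0),q.max(0),np.median(q,0))
E
```

```text
[[-0.001  0.354  0.935]
 [-0.001  0.935 -0.354]
 [-1.    -0.001 -0.   ]]
t 0.15 local [-0.2238  0.6316  0.2266] F [ 0.22  0.62 -0.19] w 0.0938
 turn(tool) [ 1.106 -0.13   0.212] deg 64.9  shift now-axes [ 0.0562 -0.5044  0.5037]  shift goal-axes [0.1072 0.2082 0.6756]
t 0.15 local [-0.2238  0.6316  0.2266] F [ 0.22  0.62 -0.19] w 0.0938
 turn(tool) [-2.019 -0.241 -0.148] deg 116.8  shift now-axes [ 0.0562 -0.5044  0.5037]  shift goal-axes [ 0.1072 -0.2082 -0.6756]
[281.54461813 187.88640364]
[257.64547163 190.41567654]
[242.13855213 192.05653358]
[218.15626958 194.59380768]
[-0.00264812 -0.07858284  0.10005725] [0.00611542 0.10018855 0.11633022] [ 0.00119379 -0.01121996  0.11126809]
```

```bash
python3 -m creep '[{"ax":0.09,"grip":165},{"ax":0.09,"grip":165},{"ax":0.09,"grip":165},{"ax":0.09,"grip":165},{"ax":0.09,"grip":165},{"ax":0.09,"grip":165},{"ax":0.09,"grip":165},{"ax":0.09,"grip":165},{"ax":0.09,"grip":165},{"ax":0.09,"grip":165},{"ax":0.09,"grip":165},{"ax":0.11,"grip":165}]'
python3 -c "
from h import *
go(W(.003,-.044,.171),13.5,1);print(__import__('bench').observe()['qpos'])"
```

```text
t 0.15 local [-0.2238  0.6316  0.2266] F [ 0.22  0.62 -0.19] w 0.0938
 turn(tool) [ 1.106 -0.13   0.212] deg 64.9  shift now-axes [ 0.0562 -0.5047  0.5031]  shift goal-axes [0.107  0.2076 0.6756]
[ 5.92959822e+01  1.40747726e+01  8.93072235e+01 -2.41633785e-05
  7.67010355e+01 -9.97421890e+00]$[0]: bad value
```

```bash
python3 -m creep '[{"x":0,"y":0,"z":0,"ax":0.09,"ay":0,"az":0,"grip":165},{"x":0,"y":0,"z":0,"ax":0.09,"ay":0,"az":0,"grip":165},{"x":0,"y":0,"z":0,"ax":0.09,"ay":0,"az":0,"grip":165},{"x":0,"y":0,"z":0,"ax":0.09,"ay":0,"az":0,"grip":165}]'
python3 -c "
from h import *
go(W(.003,-.044,.171),13.5,1);print(__import__('bench').observe()['qpos'])"
```

```text
time: 0.55
eef_pos: [0.23, 0.6077, 0.227]
ee_rot: [-79.1, 89.9, -120.7]
wrist_force: [0.0, -0.4, -0.7]
grip_width: 0.0649
t 0.55 local [-0.2237  0.6317  0.227 ] F [ 0.01 -0.45 -0.73] w 0.0649
 turn(tool) [ 0.744 -0.088  0.225] deg 44.8  shift now-axes [ 0.0563 -0.2929  0.6497]  shift goal-axes [0.1073 0.2074 0.6757]
[ 5.92940164e+01  1.40616781e+01  8.92856727e+01 -2.96923589e-05
  7.67035640e+01  1.08643297e+01]
```

```bash
python3 -m creep '[{"x":0,"y":0,"z":0,"ax":0.09,"ay":0,"az":0,"grip":165},{"x":0,"y":0,"z":0,"ax":0.09,"ay":0,"az":0,"grip":165},{"x":0,"y":0,"z":0,"ax":0.09,"ay":0,"az":0,"grip":165},{"x":0,"y":0,"z":0,"ax":0.09,"ay":0,"az":0,"grip":165},{"x":0,"y":0,"z":0,"ax":0.09,"ay":0,"az":0,"grip":165},{"x":0,"y":0,"z":0,"ax":0.09,"ay":0,"az":0,"grip":165},{"x":0,"y":0,"z":0,"ax":0.09,"ay":0,"az":0,"grip":165},{"x":0,"y":0,"z":0,"ax":0.12,"ay":0,"az":0,"grip":165}]'
python3 -c "
from h import *
go(W(.003,-.044,.171),13.5,1);print(__import__('bench').observe()['qpos'])"
```

```text
time: 1.35
eef_pos: [0.23, 0.6077, 0.227]
ee_rot: [-36.2, 90.0, -120.8]
wrist_force: [-0.1, 0.4, 0.2]
grip_width: 0.0329
t 1.35 local [-0.2237  0.6317  0.227 ] F [-0.09  0.39  0.25] w 0.0329
 turn(tool) [-0.003  0.001  0.236] deg 13.5  shift now-axes [0.0563 0.229  0.6749]  shift goal-axes [0.1073 0.2073 0.6757]
[5.92941612e+01 1.40614991e+01 8.92841997e+01 7.89778175e-05
 7.67020722e+01 5.38795816e+01]
```

```bash
python3 -m creep '[{"x":0,"y":0.015,"z":0.045,"ax":0,"ay":0,"az":0,"grip":165},{"x":0,"y":0.015,"z":0.045,"ax":0,"ay":0,"az":0,"grip":165},{"x":0,"y":0.015,"z":0.045,"ax":0,"ay":0,"az":0,"grip":165},{"x":0,"y":0.015,"z":0.045,"ax":0,"ay":0,"az":0,"grip":165},{"x":0,"y":0.015,"z":0.045,"ax":0,"ay":0,"az":0,"grip":165},{"x":0,"y":0.015,"z":0.045,"ax":0,"ay":0,"az":0,"grip":165},{"x":0,"y":0.015,"z":0.045,"ax":0,"ay":0,"az":0,"grip":165},{"x":0,"y":0.015,"z":0.045,"ax":0,"ay":0,"az":0,"grip":165},{"x":0,"y":0.015,"z":0.045,"ax":0,"ay":0,"az":0,"grip":165},{"x":0,"y":0.015,"z":0.045,"ax":0,"ay":0,"az":0,"grip":165},{"x":0,"y":0.015,"z":0.045,"ax":0,"ay":0,"az":0,"grip":165},{"x":0,"y":0.015,"z":0.045,"ax":0,"ay":0,"az":0,"grip":165}]'
python3 -m creep '[{"x":0,"y":0.015,"z":0.045,"ax":0,"ay":0,"az":0,"grip":165},{"x":0,"y":0.015,"z":0.045,"ax":0,"ay":0,"az":0,"grip":165},{"x":0,"y":0.015,"z":0.045,"ax":0,"ay":0,"az":0,"grip":165},{"x":0,"y":0,"z":0,"ax":0,"ay":0,"az":0.118,"grip":165},{"x":0,"y":0,"z":0,"ax":0,"ay":0,"az":0.118,"grip":165},{"x":0,"y":0,"z":0,"ax":0,"ay":0,"az":0,"grip":165}]'
python3 -c "
from h import *
go(W(.003,-.044,.171),13.5,1);print(__import__('bench').observe()['qpos'])"
```

```text
time: 2.55
eef_pos: [0.4628, 0.0865, 0.2274]
ee_rot: [98.5, 90.0, 14.2]
wrist_force: [0.9, 0.7, -0.5]
grip_width: 0.033
time: 3.15
eef_pos: [0.5184, -0.0417, 0.2256]
ee_rot: [90.3, 76.6, 5.9]
wrist_force: [0.3, -0.1, 0.4]
grip_width: 0.0329
t 3.15 local [-1.000e-04 -4.280e-02  2.256e-01] F [ 0.29 -0.15  0.39] w 0.0329
 turn(tool) [-0.001 -0.001  0.002] deg 0.2  shift now-axes [ 0.0538 -0.0096  0.0013]  shift goal-axes [ 0.0538 -0.0097  0.0012]
[-20.06254716 -11.81453862 116.44717917   6.49042869  63.46264448
 -27.91676568]
```

```bash
cat > look.py <<'E'
import sys,cv2,numpy as np
from bench import *
t=sys.argv[1]
for n in sys.argv[2:]:
    s=observe();d=get_image(n);cv2.imwrite(f"pics/{n}{t}.png",d["pixels"][:,:,::-1]);np.savez(f"pics/{n}{t}.npz",pos=s["eef_pos"],rot=s["ee_rot"],**d)
E
python3 look.py 1 wrist scene
```

```text
(no output)
```

View pics/wrist1.png

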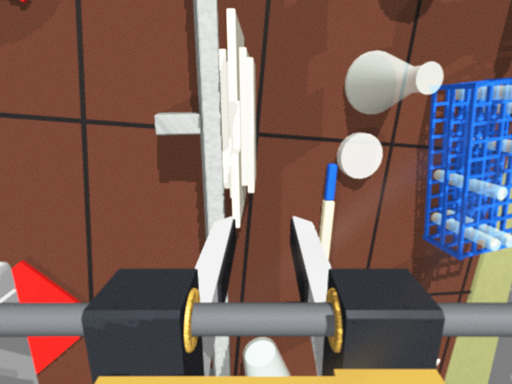

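View pics/scene1.png

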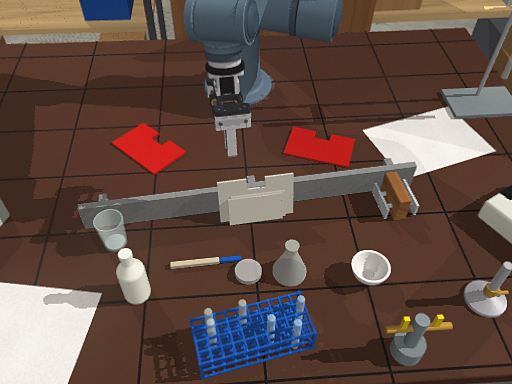

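```bash
python3 - <<'E'
from h import *
d=np.load("pics/wrist1.npz");M=d["mount"]
V,U=np.mgrid[0:384,0:512];z=d["depth"].ravel();p=ray(d,U.ravel(),V.ravel())*z[:,None]
T=p@M[:3,:3].T+M[:3,3]
R=Ro.from_euler("xyz",d["rot"],degrees=True).as_matrix()
Lw=Lc(T@R.T+d["pos"])
m=(z>0)&(abs(Lw[:,0]-.01)<.05)&(abs(Lw[:,1]-.01)<.12)&(Lw[:,2]>.1)&(Lw[:,2]<.12);q=Lw[m]
print(len(q),q.min(0),q.max(0),np.median(q,0))
for y in np.arange(-.08,.11,.02):
    s=q[abs(q[:,1]-y)<.01];s=s[s[:,2]>.1] if len(s) else s
    if len(s): print(round(y,2),len(s),np.percentile(s[:,0],[2,50,98]).round(4),np.median(s[:,2]))
E
```

```text
1346 [-0.0011577  -0.07700257  0.10004634] [0.0075118  0.10247512 0.11304635] [0.00238692 0.04535777 0.11039413]
-0.08 30 [0.0022 0.0038 0.0053] 0.11045370645529926
-0.06 158 [-0.0009  0.0025  0.0065] 0.11035452236567558
-0.04 166 [-0.0006  0.0023  0.0072] 0.11042493304665717
-0.02 178 [-0.0009  0.0024  0.0064] 0.11046452269147433
0.0 20 [-0.0005  0.0031  0.0063] 0.10815182772408205
0.04 170 [-0.0008  0.0024  0.0073] 0.11037870847756116
0.06 221 [-0.001   0.0023  0.0066] 0.11033972322223738
0.08 245 [-0.0009  0.0023  0.0072] 0.11033530245469317
0.1 158 [-0.0008  0.0023  0.0066] 0.11044706800320643
```

The wrist view shows the notched board's top edge running from (232,12) to (238,225), standing above the plain boards. Its centre is at local x 2.3 mm and z 110 mm, parallel to the upstand. Descending next.

```bash
python3 -c "
from h import *
go(W(.0024,-.044,.1114),13.5,1)"
```

```text
t 3.25 local [ 0.0018 -0.0428  0.2276] F [-0.82 -0.22  0.18] w 0.0331
 turn(tool) [ 0.001 -0.     0.001] deg 0.1  shift now-axes [ 0.1132 -0.0264  0.0011]  shift goal-axes [ 0.1131 -0.0266  0.0012]
```

```bash
python3 -m creep '[{"x":0,"y":-0.013,"z":0,"ax":0,"ay":0,"az":0,"grip":165},{"x":0.02,"y":-0.0135,"z":0.001,"ax":0,"ay":0,"az":0,"grip":165},{"x":0.03,"y":0,"z":0,"ax":0,"ay":0,"az":0,"grip":165},{"x":0.03,"y":0,"z":0,"ax":0,"ay":0,"az":0,"grip":165},{"x":0,"y":0,"z":0,"ax":0,"ay":0,"az":0,"grip":165},{"x":0,"y":0,"z":0,"ax":0,"ay":0,"az":0,"grip":165}]'
python3 -c "
from h import *
go(W(.0024,-.044,.1114),13.5,1)"
```

```text
time: 3.85
eef_pos: [0.5143, -0.043, 0.1441]
ee_rot: [90.0, 76.5, 5.8]
wrist_force: [-0.4, 0.4, 0.8]
grip_width: 0.0331
t 3.85 local [-0.0043 -0.0436  0.1441] F [-0.41  0.39  0.79] w 0.0331
 turn(tool) [ 0.002 -0.001  0.   ] deg 0.1  shift now-axes [ 0.0334 -0.0011  0.0004]  shift goal-axes [ 0.0334 -0.0011  0.0004]
```

```bash
python3 -m creep '[{"x":0.012,"y":-0.001,"z":0,"ax":0,"ay":0,"az":0,"grip":165},{"x":0.012,"y":0,"z":0,"ax":0,"ay":0,"az":0,"grip":165},{"x":0.009,"y":0,"z":0,"ax":0,"ay":0,"az":0,"grip":165},{"x":0,"y":0,"z":0,"ax":0,"ay":0,"az":0,"grip":165},{"x":0,"y":0,"z":0,"ax":0,"ay":0,"az":0,"grip":165}]'
python3 -c "
from h import *
go(W(.0024,-.044,.1114),13.5,1)"; python3 look.py 2 scene wrist;  python3 -c "
import cv2;i=cv2.imread('pics/scene2.png')[100:240,170:320];cv2.imwrite('pics/s2c.png',cv2.resize(i,None,fx=4,fy=4,interpolation=2))"
```

```text
time: 4.35
eef_pos: [0.5204, -0.0425, 0.1109]
ee_rot: [90.1, 76.5, 5.7]
wrist_force: [-0.5, 0.0, -0.5]
grip_width: 0.0337
t 4.35 local [ 0.0018 -0.0438  0.1109] F [-0.46  0.03 -0.47] w 0.0337
 turn(tool) [ 0.001 -0.     0.   ] deg 0.1  shift now-axes [-0.0003  0.0007  0.0002]  shift goal-axes [-0.0003  0.0007  0.0002]
```

View pics/s2c.png

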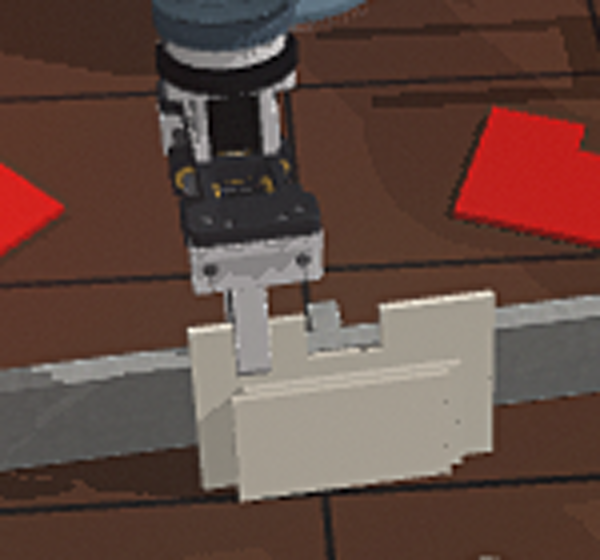

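View pics/wrist2.png

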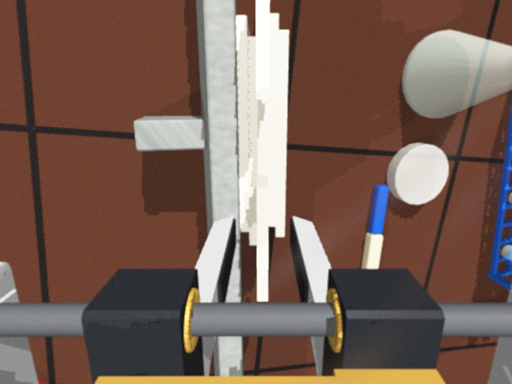

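The fingers straddle the trailing shoulder, with the board edge at wrist (262,270) midway between the fingertips at (235,220) and (295,220). Closing gently.

```bash
python3 -m creep '[{"x":0,"y":0,"z":0,"ax":0,"ay":0,"az":0,"grip":195},{"x":0,"y":0,"z":0,"ax":0,"ay":0,"az":0,"grip":215},{"x":0,"y":0,"z":0,"ax":0,"ay":0,"az":0,"grip":230},{"x":0,"y":0,"z":0,"ax":0,"ay":0,"az":0,"grip":240},{"x":0,"y":0,"z":0,"ax":0,"ay":0,"az":0,"grip":255},{"x":0,"y":0,"z":0,"ax":0,"ay":0,"az":0,"grip":255},{"x":0,"y":0,"z":0,"ax":0,"ay":0,"az":0,"grip":255}]' 20
python3 -c "
from h import *
go(W(.0024,-.044,.1114),13.5,1)"
```

```text
time: 5.15
eef_pos: [0.5205, -0.0426, 0.1112]
ee_rot: [90.0, 76.5, 5.7]
wrist_force: [-0.4, 0.1, -0.1]
grip_width: 0.006
t 5.15 local [ 0.0019 -0.0438  0.1112] F [-0.35  0.08 -0.05] w 0.006
 turn(tool) [ 0.001 -0.    -0.   ] deg 0.1  shift now-axes [-0.      0.0005  0.0002]  shift goal-axes [-0.      0.0005  0.0002]
```

```bash
python3 -m creep '[{"x":0,"y":0,"z":-0.001,"ax":0,"ay":0,"az":0,"grip":255},{"x":0,"y":0,"z":-0.002,"ax":0,"ay":0,"az":0,"grip":255},{"x":0,"y":0,"z":-0.003,"ax":0,"ay":0,"az":0,"grip":255},{"x":0,"y":0,"z":-0.004,"ax":0,"ay":0,"az":0,"grip":255},{"x":0,"y":0,"z":-0.005,"ax":0,"ay":0,"az":0,"grip":255},{"x":0,"y":0,"z":-0.005,"ax":0,"ay":0,"az":0,"grip":255}]'
python3 look.py 3 scene;python3 -c "
from h import *
go(W(.0024,-.024,.1114),13.5,1)
i=cv2.imread('pics/scene3.png')[100:240,170:320];cv2.imwrite('pics/s3c.png',cv2.resize(i,None,fx=4,fy=4,interpolation=2))"
```

```text
time: 5.75
eef_pos: [0.5185, -0.0222, 0.1113]
ee_rot: [90.0, 76.5, 5.6]
wrist_force: [-0.1, -1.9, 1.4]
grip_width: 0.0062
t 5.8 local [ 0.0019 -0.0228  0.1112] F [ 1.07 -0.06  1.81] w 0.006
 turn(tool) [ 0.001 -0.001 -0.001] deg 0.1  shift now-axes [-0.      0.0006  0.0012]  shift goal-axes [-0.      0.0006  0.0012]
```

View pics/s3c.png

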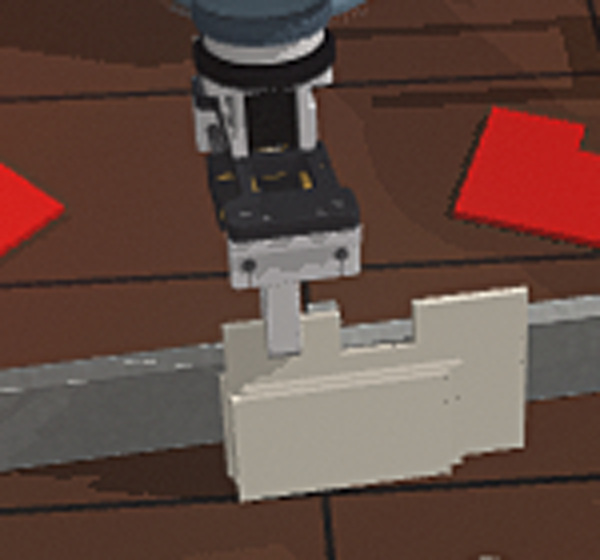

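The board slides and the plain boards stay put (front board's lower-left corner still at crop (240,500)). Continuing.

```bash
python3 -m creep '[{"x":0,"y":0,"z":-0.004,"ax":0,"ay":0,"az":0,"grip":255},{"x":0,"y":0,"z":-0.006,"ax":0,"ay":0,"az":0,"grip":255},{"x":0,"y":0,"z":-0.006,"ax":0,"ay":0,"az":0,"grip":255},{"x":0,"y":0,"z":-0.006,"ax":0,"ay":0,"az":0,"grip":255},{"x":0,"y":0,"z":-0.006,"ax":0,"ay":0,"az":0,"grip":255},{"x":0,"y":0,"z":-0.006,"ax":0,"ay":0,"az":0,"grip":255},{"x":0,"y":0,"z":-0.006,"ax":0,"ay":0,"az":0,"grip":255},{"x":0,"y":0,"z":-0.006,"ax":0,"ay":0,"az":0,"grip":255},{"x":0,"y":0,"z":-0.006,"ax":0,"ay":0,"az":0,"grip":255},{"x":0,"y":0,"z":-0.006,"ax":0,"ay":0,"az":0,"grip":255},{"x":0,"y":0,"z":-0.006,"ax":0,"ay":0,"az":0,"grip":255},{"x":0,"y":0,"z":-0.006,"ax":0,"ay":0,"az":0,"grip":255}]'
python3 look.py 4 scene;python3 -c "
from h import *
go(W(.0024,.05,.1114),13.5,1)
i=cv2.imread('pics/scene4.png')[100:240,190:420];cv2.imwrite('pics/s4c.png',cv2.resize(i,None,fx=3.4,fy=3.4,interpolation=2))"
```

```text
time: 7.0
eef_pos: [0.5116, 0.0475, 0.1113]
ee_rot: [90.0, 76.5, 5.6]
wrist_force: [0.9, -1.8, 2.9]
grip_width: 0.0061
t 7.05 local [0.0017 0.0473 0.1112] F [ 1.18 -1.74  2.77] w 0.006
 turn(tool) [ 0.001 -0.001 -0.001] deg 0.1  shift now-axes [-0.      0.0007 -0.0027]  shift goal-axes [-0.      0.0007 -0.0027]
```

View pics/s4c.png

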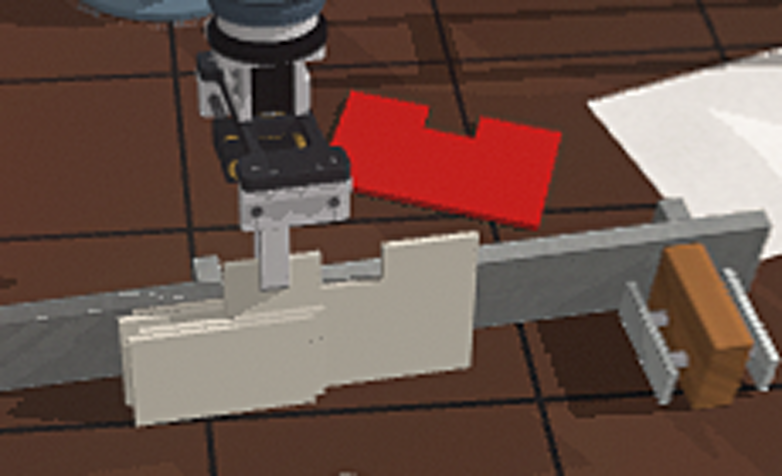

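```bash
python3 -m creep '[{"x":0,"y":0,"z":-0.005,"ax":0,"ay":0,"az":0,"grip":255},{"x":0,"y":0,"z":-0.006,"ax":0,"ay":0,"az":0,"grip":255},{"x":0,"y":0,"z":-0.006,"ax":0,"ay":0,"az":0,"grip":255},{"x":0,"y":0,"z":-0.006,"ax":0,"ay":0,"az":0,"grip":255},{"x":0,"y":0,"z":-0.006,"ax":0,"ay":0,"az":0,"grip":255},{"x":0,"y":0,"z":-0.006,"ax":0,"ay":0,"az":0,"grip":255},{"x":0,"y":0,"z":-0.006,"ax":0,"ay":0,"az":0,"grip":255},{"x":0,"y":0,"z":-0.006,"ax":0,"ay":0,"az":0,"grip":255},{"x":0,"y":0,"z":-0.006,"ax":0,"ay":0,"az":0,"grip":255},{"x":0,"y":0,"z":-0.006,"ax":0,"ay":0,"az":0,"grip":255},{"x":0,"y":0,"z":-0.006,"ax":0,"ay":0,"az":0,"grip":255},{"x":0,"y":0,"z":-0.006,"ax":0,"ay":0,"az":0,"grip":255}]'
python3 -m creep '[{"x":0,"y":0,"z":-0.006,"ax":0,"ay":0,"az":0,"grip":255},{"x":0,"y":0,"z":-0.006,"ax":0,"ay":0,"az":0,"grip":255},{"x":0,"y":0,"z":-0.006,"ax":0,"ay":0,"az":0,"grip":255},{"x":0,"y":0,"z":0,"ax":0,"ay":0,"az":0,"grip":255}]'
python3 look.py 5 scene top;python3 -c "
from h import *
go(W(.0024,.05,.1114),13.5,1)
i=cv2.imread('pics/scene5.png')[100:240,190:420];cv2.imwrite('pics/s5c.png',cv2.resize(i,None,fx=3.4,fy=3.4,interpolation=2))
for k in ('scene','top'):
  d=np.load('pics/%s5.npz'%k);V,U=np.mgrid[0:384,0:512];z=d['depth'].ravel();L=Lc(pts(d,U.ravel(),V.ravel()))
  m=(z>0)&(L[:,0]>-.01)&(L[:,0]<.03)&(L[:,1]>.15)&(L[:,1]<.295)&(L[:,2]>.06)&(L[:,2]<.115);print(k,L[m,1].max(),np.percentile(L[m,1],99))
  m=(z>0)&(L[:,0]>.02)&(L[:,0]<.1)&(L[:,1]>.295)&(L[:,1]<.325)&(L[:,2]>.03)&(L[:,2]<.046);print(k,np.percentile(L[m,1],[0,5,50,95]),m.sum())
"
```

```text
time: 8.25
eef_pos: [0.5045, 0.1181, 0.1112]
ee_rot: [90.0, 76.5, 5.7]
wrist_force: [0.6, -3.6, 3.9]
grip_width: 0.0057
time: 8.65
eef_pos: [0.5026, 0.1366, 0.1111]
ee_rot: [90.3, 76.5, 6.0]
wrist_force: [-0.0, 1.1, 4.3]
grip_width: 0.0058
t 8.75 local [0.0016 0.136  0.1111] F [0.19 2.11 3.87] w 0.0061
 turn(tool) [ 0.001 -0.002 -0.   ] deg 0.1  shift now-axes [-0.0002  0.0008  0.086 ]  shift goal-axes [-0.0001  0.0008  0.086 ]
scene 0.2940910177723038 0.29083904939701466
scene [0.31087859 0.31154378 0.31344048 0.31771902] 120
top 0.29292977619656585 0.2920613365897952
top [0.31095574 0.31158081 0.31388603 0.31892276] 69
```

View pics/s5c.png

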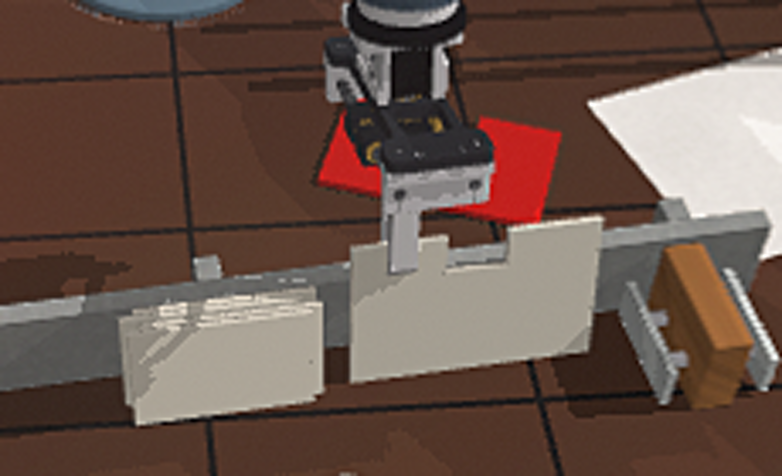

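The board is clear of the stack and the plain boards are standing. By TCP travel the board's end is at along ≈0.282, and the plate is at ≈0.311. I'll ease its lean back about 6° in the grip, pivoting about the foot, then approach the plate.

```bash
python3 -m creep '[{"x":0,"y":-0.002,"z":0,"ax":0,"ay":0,"az":0.0175,"grip":255},{"x":0,"y":-0.002,"z":0,"ax":0,"ay":0,"az":0.0175,"grip":255},{"x":0,"y":-0.002,"z":0,"ax":0,"ay":0,"az":0.0175,"grip":255},{"x":0,"y":-0.002,"z":0,"ax":0,"ay":0,"az":0.0175,"grip":255},{"x":0,"y":-0.002,"z":0,"ax":0,"ay":0,"az":0.0175,"grip":255},{"x":0,"y":0,"z":0,"ax":0,"ay":0,"az":0,"grip":255}]'
python3 -m creep '[{"x":0,"y":0,"z":-0.004,"ax":0,"ay":0,"az":0,"grip":255},{"x":0,"y":0,"z":-0.005,"ax":0,"ay":0,"az":0,"grip":255},{"x":0,"y":0,"z":-0.005,"ax":0,"ay":0,"az":0,"grip":255},{"x":0,"y":0,"z":-0.004,"ax":0,"ay":0,"az":0,"grip":255},{"x":0,"y":0,"z":-0.002,"ax":0,"ay":0,"az":0,"grip":255},{"x":0,"y":0,"z":-0.001,"ax":0,"ay":0,"az":0,"grip":255},{"x":0,"y":0,"z":0,"ax":0,"ay":0,"az":0,"grip":255},{"x":0,"y":0,"z":0,"ax":0,"ay":0,"az":0,"grip":255}]'
python3 look.py 6 scene top;python3 -c "
from h import *
go(W(.0024,.05,.1114),18.5,1)
i=cv2.imread('pics/scene6.png')[120:240,260:420];cv2.imwrite('pics/s6c.png',cv2.resize(i,None,fx=5,fy=5,interpolation=2))
i=cv2.imread('pics/top6.png')[160:230,100:230];cv2.imwrite('pics/t6c.png',cv2.resize(i,None,fx=6,fy=6,interpolation=2))
"
```

```text
time: 9.35
eef_pos: [0.4928, 0.1348, 0.1085]
ee_rot: [90.1, 71.4, 5.7]
wrist_force: [0.6, 3.8, 2.6]
grip_width: 0.0057
time: 10.15
eef_pos: [0.4912, 0.1557, 0.1085]
ee_rot: [90.1, 71.4, 5.7]
wrist_force: [0.8, -2.0, 4.6]
grip_width: 0.0055
t 10.25 local [-0.008   0.1563  0.1085] F [ 0.95 -2.41  4.19] w 0.0055
 turn(tool) [ 0.001 -0.001 -0.001] deg 0.1  shift now-axes [0.0005 0.0107 0.1063]  shift goal-axes [0.0005 0.0107 0.1063]
```

View pics/s6c.png

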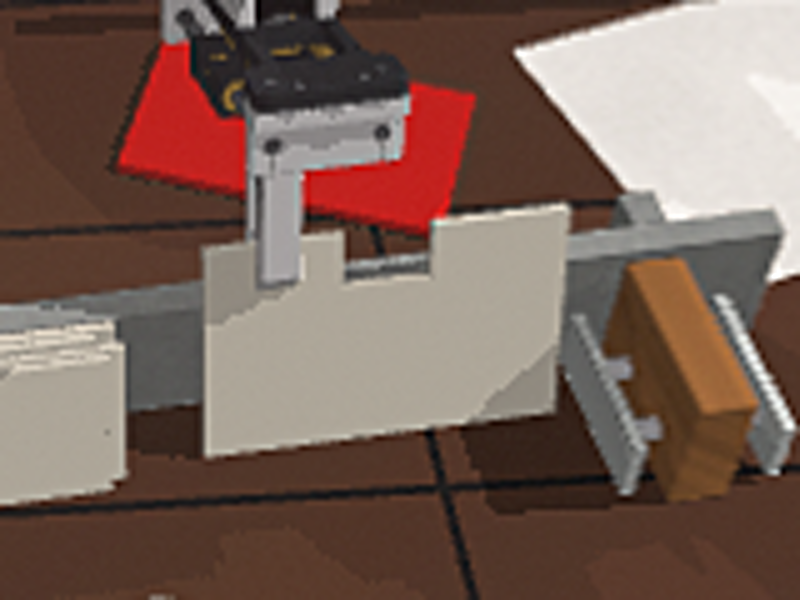

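View pics/t6c.png

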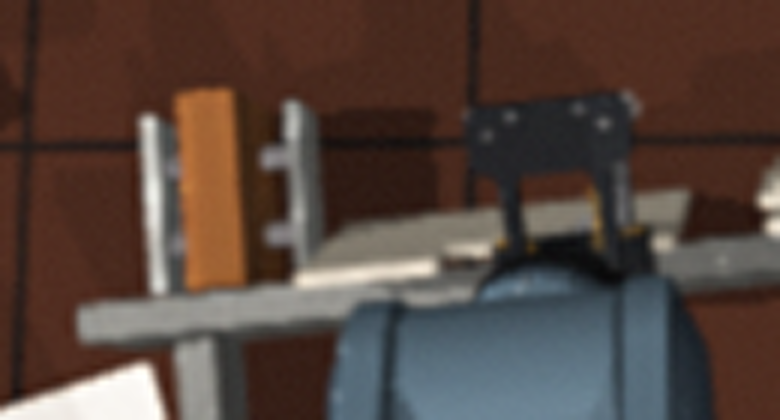

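The board end is now at about along 0.302, just short of the plate (scene crop (610,410)), and the lean is steady. I'll creep in and watch the force along the upstand.

```bash
python3 -m creep '[{"x":0,"y":0,"z":-0.002,"ax":0,"ay":0,"az":0,"grip":255},{"x":0,"y":0,"z":-0.001,"ax":0,"ay":0,"az":0,"grip":255},{"x":0,"y":0,"z":-0.001,"ax":0,"ay":0,"az":0,"grip":255}]'
for i in 1; do python3 -m creep '[{"x":0,"y":0,"z":-0.001,"ax":0,"ay":0,"az":0,"grip":255},{"x":0,"y":0,"z":0,"ax":0,"ay":0,"az":0,"grip":255}]'; done
python3 -m creep '[{"x":0,"y":0,"z":-0.001,"ax":0,"ay":0,"az":0,"grip":255},{"x":0,"y":0,"z":0,"ax":0,"ay":0,"az":0,"grip":255}]'
python3 -m creep '[{"x":0,"y":0,"z":-0.001,"ax":0,"ay":0,"az":0,"grip":255},{"x":0,"y":0,"z":0,"ax":0,"ay":0,"az":0,"grip":255}]'
python3 look.py 7 scene top;python3 -c "
from h import *
go(W(.0024,.05,.1114),18.5,1)
a,b=[cv2.imread('pics/scene%d.png'%k)[160:230,360:420] for k in(6,7)];cv2.imwrite('pics/s7c.png',cv2.resize(np.hstack([a,b]),None,fx=6.5,fy=6.5,interpolation=2))
for j in(0,5,6,7):
  for k in ('scene','top'):
    d=np.load('pics/%s%d.npz'%(k,j));V,U=np.mgrid[0:384,0:512];z=d['depth'].ravel();L=Lc(pts(d,U.ravel(),V.ravel()))
    m=(z>0)&(L[:,0]>.05)&(L[:,0]<.1)&(L[:,1]>.295)&(L[:,1]<.327)&(L[:,2]>.03)&(L[:,2]<.046);print(j,k,np.percentile(L[m,1],[5,25,50,75,95]).round(4),m.sum())
"
```

```text
time: 10.55
eef_pos: [0.4908, 0.1592, 0.1086]
ee_rot: [89.9, 71.5, 5.6]
wrist_force: [0.4, -3.8, 5.8]
grip_width: 0.0054
time: 10.75
eef_pos: [0.4907, 0.1603, 0.1085]
ee_rot: [89.9, 71.5, 5.6]
wrist_force: [0.3, -3.7, 5.5]
grip_width: 0.006
time: 10.95
eef_pos: [0.4906, 0.1613, 0.1086]
ee_rot: [89.9, 71.5, 5.6]
wrist_force: [0.4, -3.7, 5.4]
grip_width: 0.006
time: 11.15
eef_pos: [0.4905, 0.1623, 0.1086]
ee_rot: [89.9, 71.5, 5.6]
wrist_force: [1.0, -3.7, 5.0]
grip_width: 0.0061
t 11.25 local [-0.0079  0.1629  0.1086] F [ 1.2  -3.18  4.71] w 0.0061
 turn(tool) [ 0.001  0.    -0.001] deg 0.1  shift now-axes [0.0006 0.0106 0.1129]  shift goal-axes [0.0006 0.0107 0.1129]
0 scene [0.3118 0.3127 0.3136 0.3154 0.3176] 77
0 top [0.3119 0.3127 0.3142 0.3163 0.3184] 40
5 scene [0.3116 0.3123 0.3134 0.3158 0.3181] 78
5 top [0.3119 0.3126 0.3141 0.3165 0.3199] 39
6 scene [0.3115 0.3126 0.3138 0.3158 0.3177] 77
6 top [0.3117 0.3123 0.3138 0.3158 0.3184] 42
7 scene [0.3116 0.313  0.3139 0.3156 0.318 ] 73
7 top [0.312  0.3127 0.3137 0.3167 0.3236] 42
```

View pics/s7c.png

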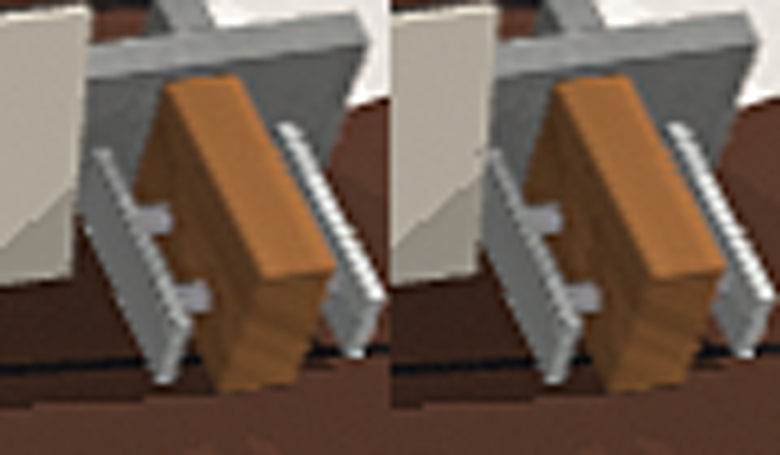

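```bash
R='placeholder'
python3 -m creep '[{"x":0,"y":0,"z":-0.001,"ax":0,"ay":0,"az":0,"grip":255},{"x":0,"y":0,"z":0,"ax":0,"ay":0,"az":0,"grip":255}]' | sed -n '1p;2p;4p'
python3 -m creep '[{"x":0,"y":0,"z":-0.001,"ax":0,"ay":0,"az":0,"grip":255},{"x":0,"y":0,"z":0,"ax":0,"ay":0,"az":0,"grip":255}]'| sed -n '2p;4p'
python3 -m creep '[{"x":0,"y":0,"z":-0.001,"ax":0,"ay":0,"az":0,"grip":255},{"x":0,"y":0,"z":0,"ax":0,"ay":0,"az":0,"grip":255}]'| sed -n '2p;4p'
python3 -m creep '[{"x":0,"y":0,"z":-0.001,"ax":0,"ay":0,"az":0,"grip":255},{"x":0,"y":0,"z":0,"ax":0,"ay":0,"az":0,"grip":255}]'| sed -n '2p;4p'
cat > pl.py <<'E'
from h import *
import sys
j=sys.argv[1]
go(W(.0024,.05,.1114),18.5,1)
cv2.imwrite('pics/s%sc.png'%j,cv2.resize(np.hstack([cv2.imread('pics/scene%s.png'%k)[160:230,360:420] for k in(6,j)]),None,fx=6.5,fy=6.5,interpolation=2))
for j in(6,j):
  for k in ('scene','top'):
    d=np.load('pics/%s%s.npz'%(k,j));V,U=np.mgrid[0:384,0:512];z=d['depth'].ravel();L=Lc(pts(d,U.ravel(),V.ravel()))
    m=(z>0)&(L[:,0]>.05)&(L[:,0]<.1)&(L[:,1]>.295)&(L[:,1]<.327)&(L[:,2]>.03)&(L[:,2]<.046);print(j,k,np.percentile(L[m,1],[5,25,50,75]).round(4),m.sum())
    m=(z>0)&(L[:,0]>.05)&(L[:,0]<.1)&(L[:,1]>.375)&(L[:,1]<.41)&(L[:,2]>.03)&(L[:,2]<.046);print("  far plate",np.percentile(L[m,1],[5,25,50,75]).round(4),m.sum())
E
python3 look.py 8 scene top;python3 pl.py 8
```

```text
time: 11.45
eef_pos: [0.4904, 0.1632, 0.1085]
wrist_force: [-0.1, -4.3, 5.0]
eef_pos: [0.4903, 0.1642, 0.1086]
wrist_force: [-0.1, -4.0, 5.2]
eef_pos: [0.4902, 0.1652, 0.1086]
wrist_force: [1.1, -4.6, 5.5]
eef_pos: [0.4901, 0.1662, 0.1085]
wrist_force: [0.1, -4.2, 5.4]
t 12.15 local [-0.008   0.1669  0.1086] F [ 1.31 -4.08  4.54] w 0.0057
 turn(tool) [ 0.001  0.    -0.001] deg 0.1  shift now-axes [0.0006 0.0106 0.117 ]  shift goal-axes [0.0006 0.0107 0.1169]
6 scene [0.3115 0.3126 0.3138 0.3158] 77
  far plate [0.3872 0.3884 0.3893 0.3907] 72
6 top [0.3117 0.3123 0.3138 0.3158] 42
  far plate [0.3808 0.3876 0.3892 0.3896] 33
8 scene [0.3115 0.3129 0.3134 0.3161] 72
  far plate [0.387  0.3883 0.3891 0.391 ] 75
8 top [0.3118 0.3128 0.314  0.3162] 38
  far plate [0.3824 0.3883 0.389  0.3896] 32
```

View pics/s8c.png

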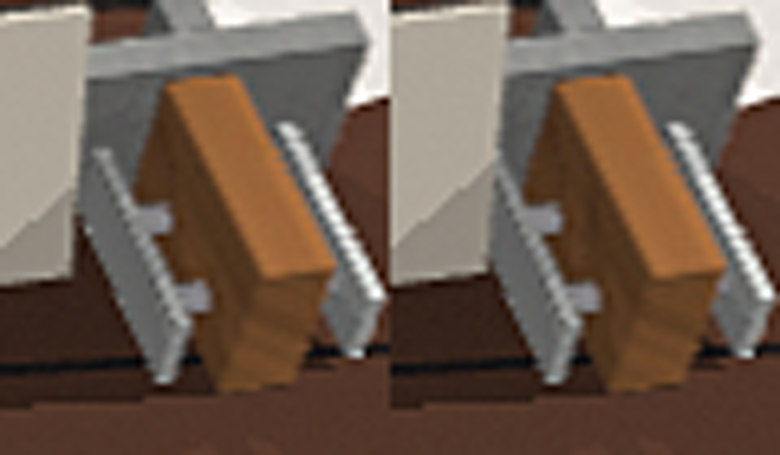

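```bash

python3 -m creep '[{"x":0,"y":0,"z":-0.001,"ax":0,"ay":0,"az":0,"grip":255},{"x":0,"y":0,"z":0,"ax":0,"ay":0,"az":0,"grip":255}]' | sed -n '1p;2p;4p'
python3 -m creep '[{"x":0,"y":0,"z":-0.001,"ax":0,"ay":0,"az":0,"grip":255},{"x":0,"y":0,"z":0,"ax":0,"ay":0,"az":0,"grip":255}]'| sed -n '2p;4p'
python3 look.py 9 scene top;python3 pl.py 9
python3 - <<'E'
import cv2,numpy as np
for n,(a,b,c,e) in {"scene_far":(403,175,422,218),"top_far":(118,172,131,208)}.items():
    k=n.split('_')[0]
    g=[cv2.cvtColor(cv2.imread(f"pics/{k}{j}.png"),cv2.COLOR_BGR2GRAY)[b:e,a:c].astype(np.float32) for j in(5,6,7,8,9)]
    print(n,[np.round(cv2.phaseCorrelate(g[0],x,cv2.createHanningWindow((c-a,e-b),5))[0],2) for x in g],[float(np.abs(x-g[0]).mean().round(2)) for x in g])
E
```

```text
time: 12.35
eef_pos: [0.49, 0.1672, 0.1085]
wrist_force: [0.2, -3.8, 4.4]
eef_pos: [0.4899, 0.1682, 0.1086]
wrist_force: [-0.3, -4.4, 4.2]
t 12.65 local [-0.008   0.1689  0.1086] F [ 0.52 -4.76  5.57] w 0.0058
 turn(tool) [ 0.001  0.    -0.001] deg 0.1  shift now-axes [0.0006 0.0106 0.1189]  shift goal-axes [0.0006 0.0107 0.1189]
6 scene [0.3115 0.3126 0.3138 0.3158] 77
  far plate [0.3872 0.3884 0.3893 0.3907] 72
6 top [0.3117 0.3123 0.3138 0.3158] 42
  far plate [0.3808 0.3876 0.3892 0.3896] 33
9 scene [0.3124 0.3134 0.3142 0.3164] 79
  far plate [0.3881 0.389  0.3898 0.3917] 81
9 top [0.3127 0.3135 0.3148 0.3175] 40
  far plate [0.3828 0.3884 0.3895 0.3907] 34
scene_far [array([0. , 0.5]), array([-0.02,  0.47]), array([0.05, 0.52]), array([0.07, 0.45]), array([1.11, 2.83])] [0.0, 1.0700000524520874, 1.0299999713897705, 1.0399999618530273, 6.510000228881836]
top_far [array([0.5, 0. ]), array([0.45, 0.01]), array([0.56, 0.04]), array([ 0.66, -0.03]), array([0.6 , 0.41])] [0.0, 1.0700000524520874, 1.0800000429153442, 1.1399999856948853, 6.710000038146973]
```

View pics/s9c.png

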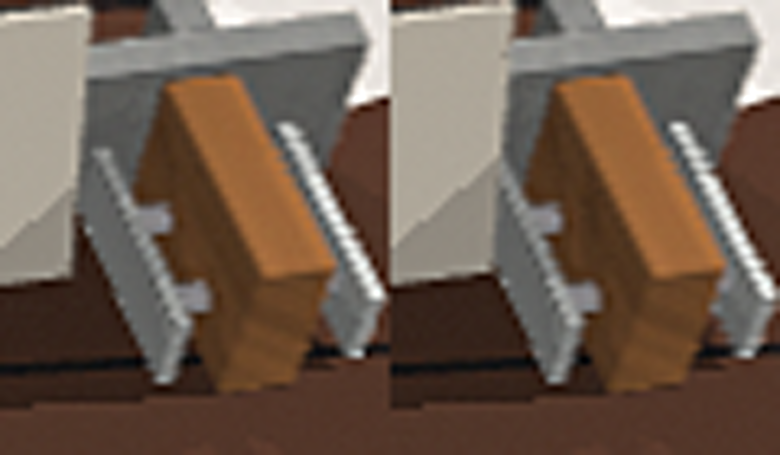

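The far plate shifted only in this last step (image difference 1 → 6.5, plate depth +1 mm), so the board has touched and the spring is compressed about 1 mm. I'll add 1.5 mm, then open and back out along the board plane.

```bash

python3 -m creep '[{"x":0,"y":0,"z":-0.001,"ax":0,"ay":0,"az":0,"grip":255},{"x":0,"y":0,"z":-0.0005,"ax":0,"ay":0,"az":0,"grip":255},{"x":0,"y":0,"z":0,"ax":0,"ay":0,"az":0,"grip":255}]' | sed -n '1p;2p;4p'
python3 -m creep '[{"x":0,"y":0,"z":0,"ax":0,"ay":0,"az":0,"grip":235},{"x":0,"y":0,"z":0,"ax":0,"ay":0,"az":0,"grip":225},{"x":0,"y":0,"z":0,"ax":0,"ay":0,"az":0,"grip":210},{"x":0,"y":0,"z":0,"ax":0,"ay":0,"az":0,"grip":190},{"x":0,"y":0,"z":0,"ax":0,"ay":0,"az":0,"grip":175},{"x":0,"y":0,"z":0,"ax":0,"ay":0,"az":0,"grip":175},{"x":0,"y":0,"z":0,"ax":0,"ay":0,"az":0,"grip":175}]'
python3 look.py 10 scene top wrist; python3 pl.py 10
python3 -c "
import cv2;i=cv2.imread('pics/scene10.png')[120:240,260:420];cv2.imwrite('pics/s10d.png',cv2.resize(i,None,fx=5,fy=5,interpolation=2))"
```

```text
time: 12.95
eef_pos: [0.4898, 0.1696, 0.1086]
wrist_force: [0.1, -4.8, 4.9]
time: 13.65
eef_pos: [0.4897, 0.17, 0.1085]
ee_rot: [90.0, 71.5, 5.7]
wrist_force: [-0.8, -0.1, 0.8]
grip_width: 0.0295
t 13.8 local [-0.008   0.1707  0.1085] F [-0.14 -0.26  0.07] w 0.0294
 turn(tool) [ 0.001 -0.    -0.001] deg 0.1  shift now-axes [0.0005 0.0106 0.1207]  shift goal-axes [0.0006 0.0108 0.1207]
6 scene [0.3115 0.3126 0.3138 0.3158] 77
  far plate [0.3872 0.3884 0.3893 0.3907] 72
6 top [0.3117 0.3123 0.3138 0.3158] 42
  far plate [0.3808 0.3876 0.3892 0.3896] 33
10 scene [0.3139 0.3149 0.3158 0.3176] 75
  far plate [0.3892 0.39   0.3913 0.3929] 85
10 top [0.3139 0.3147 0.316  0.3182] 40
  far plate [0.3844 0.389  0.3903 0.3915] 31
```

View pics/s10d.png

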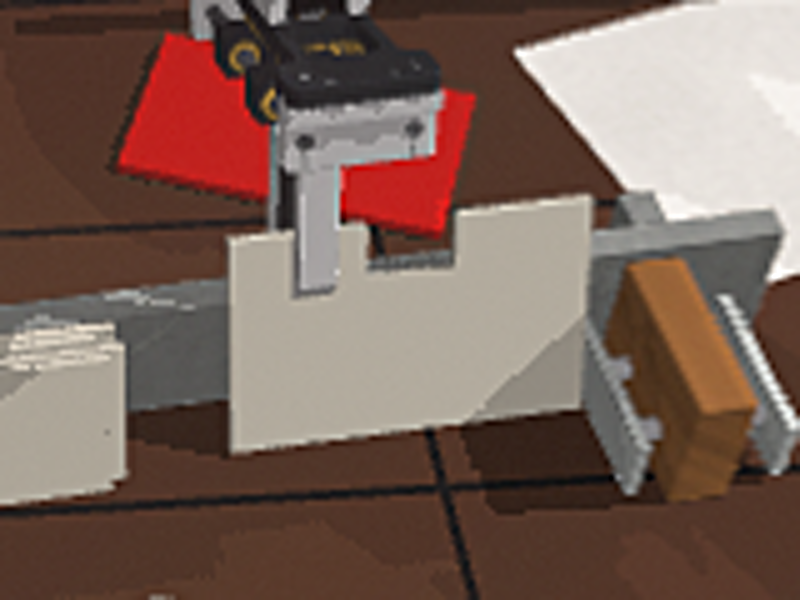

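View pics/wrist10.png

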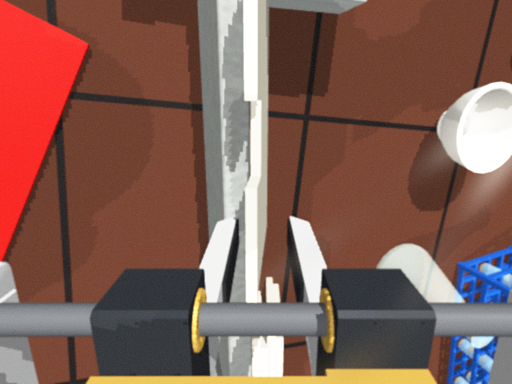

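The board is released, with zero force on the tool. The plate is still deflected about 2 mm, and the board edge at wrist (255,220) is clear of both fingers. Backing out.

```bash

python3 -m creep '[{"x":-0.006,"y":0,"z":0,"ax":0,"ay":0,"az":0,"grip":175},{"x":-0.012,"y":0,"z":0,"ax":0,"ay":0,"az":0,"grip":175},{"x":-0.02,"y":0,"z":0,"ax":0,"ay":0,"az":0,"grip":175},{"x":-0.03,"y":0,"z":0,"ax":0,"ay":0,"az":0,"grip":175},{"x":-0.03,"y":0,"z":0,"ax":0,"ay":0,"az":0,"grip":175},{"x":-0.03,"y":0,"z":0,"ax":0,"ay":0,"az":0,"grip":175},{"x":0,"y":0,"z":0.03,"ax":0,"ay":0,"az":0,"grip":175},{"x":0,"y":0,"z":0,"ax":0,"ay":0,"az":0,"grip":175},{"x":0,"y":0,"z":0,"ax":0,"ay":0,"az":0,"grip":175},{"x":0,"y":0,"z":0,"ax":0,"ay":0,"az":0,"grip":175}]'
python3 look.py 11 scene top; python3 pl.py 11
python3 - <<'E'
from h import *
i=cv2.imread('pics/scene11.png')[120:240,200:420];cv2.imwrite('pics/s11d.png',cv2.resize(i,None,fx=3.6,fy=3.6,interpolation=2))
for j in(0,11):
    d=np.load(f"pics/scene{j}.npz");V,U=np.mgrid[0:384,0:512];z=d['depth'].ravel();L=Lc(pts(d,U.ravel(),V.ravel()))
    y0,z0=((-.07,.08) if j==0 else (.14,.02))
    m=(z>0)&(L[:,0]>-.03)&(L[:,0]<.045)&(L[:,1]>y0)&(L[:,1]<y0+.16)&(L[:,2]>z0)&(L[:,2]<.108);q=L[m];A=np.c_[q[:,2],q[:,1],np.ones(len(q))]
    for _ in range(6):
        s=np.linalg.lstsq(A,q[:,0],rcond=None)[0];k=abs(q[:,0]-A@s)<.005;q=q[k];A=A[k]
    print("board",j,"lean",np.degrees(np.arctan(-s[0])),"yaw",np.degrees(np.arctan(s[1])),"foot face x",A[:,1].mean()*s[1]+s[2],len(q))
    m=(z>0)&(L[:,0]>.0)&(L[:,0]<.07)&(abs(L[:,1]-.0)<.055)&(L[:,2]>.015)&(L[:,2]<.06);q=L[m];A=np.c_[q[:,2],q[:,1],np.ones(len(q))]
    for _ in range(6):
        s=np.linalg.lstsq(A,q[:,0],rcond=None)[0];k=abs(q[:,0]-A@s)<.005;q=q[k];A=A[k]
    print("front plain",j,"lean",np.degrees(np.arctan(-s[0])),"foot face x",s[2],len(q))
a=[cv2.imread(f"pics/scene{j}.png").astype(int) for j in(0,11)];D=abs(a[1]-a[0]).max(2)
for n,(u,v) in dict(beaker=(110,230),bottle=(132,278),pen=(205,262),dish=(248,271),flask=(290,262),mortar=(371,268)).items(): print(n,D[v-25:v+25,u-25:u+25].mean().round(1))
E
```

```text
time: 14.8
eef_pos: [0.4518, 0.1365, 0.2292]
ee_rot: [90.1, 71.5, 5.7]
wrist_force: [0.1, 0.5, 0.9]
grip_width: 0.0296
t 14.9 local [-0.049   0.1412  0.2292] F [-0.76 -0.54  0.11] w 0.0295
 turn(tool) [ 0.002 -0.001  0.001] deg 0.1  shift now-axes [0.1279 0.0113 0.0913]  shift goal-axes [0.128  0.0114 0.0912]
6 scene [0.3115 0.3126 0.3138 0.3158] 77
  far plate [0.3872 0.3884 0.3893 0.3907] 72
6 top [0.3117 0.3123 0.3138 0.3158] 42
  far plate [0.3808 0.3876 0.3892 0.3896] 33
11 scene [0.3137 0.3148 0.3158 0.3177] 74
  far plate [0.3887 0.3902 0.3913 0.3934] 82
11 top [0.3139 0.3148 0.3164 0.3183] 37
  far plate [0.3885 0.3896 0.3903 0.3917] 24
board 0 lean 13.725318545433353 yaw -0.21910175786174654 foot face x 0.03393204775963223 558
front plain 0 lean 14.145485313261744 foot face x 0.04690560481146899 711
board 11 lean 22.31733672954554 yaw 0.1251250771738743 foot face x 0.034924643906771906 2015
front plain 11 lean 18.314105811833755 foot face x 0.04667456589703849 757
beaker 1.3
bottle 1.3
pen 1.6
dish 1.9
flask 2.4
mortar 3.4
```

View pics/s11d.png

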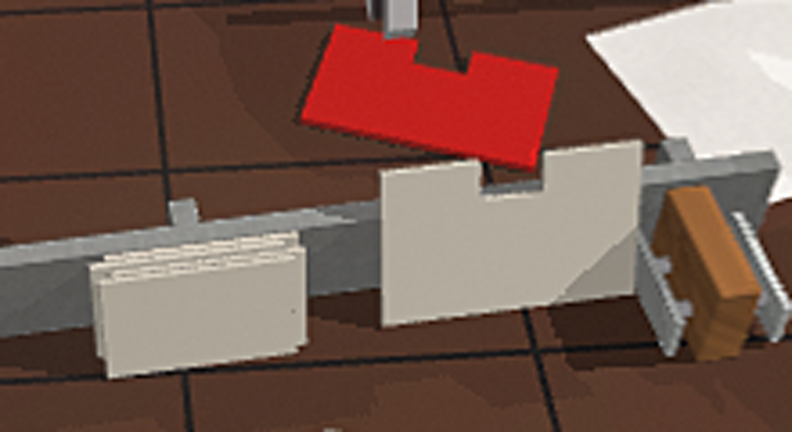

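The board rests on the upstand with a 22° lean and 0.1° yaw, and its foot hasn't moved out. Its end is on the plate at crop (638,260), with the plate still deflected about 2 mm. The plain boards and bystanders are in place and the gripper is clear. Handing in.

```bash
python3 -c "
from bench import *
print(finish_job())"
```

```text
the job is handed in; nothing more can be done
None
```

The notched board now leans on the upstand with its end against the sprung stop plate, and I have handed the job in at about 15 s of the 54 s allowed. I pinched its trailing shoulder along its own lean and slid it about 215 mm along the upstand on its bottom edge. On the way I eased its lean back about 5°. I then crept into the plate in 1 mm steps, released the board and backed the gripper out.

**Last checks, all from the camera images after backing out:**
- **Notched board:** it leans 22°, parallel to the upstand within about 0.2°. The front of its foot is 35 mm from the upstand.
- **Stop plate:** it is still pushed in about 2 mm, which at 0.3 N/mm is roughly 0.6 N of contact.
- **Plain boards:** all are standing. The front one leans about 18° (14° at the start), because the stack settled into the gap. Its foot moved less than 1 mm across the upstand, and the pictures show no movement along it. I did not measure the other three separately.
- **Bystanders:** the pictures of the beaker, flask, bottle, pen, mortar and dish show no visible change from the start.
- **Robot:** the gripper is clear of everything.

**Disagreement between checks:** the wrist force did not clearly show the touch, because 3 to 4 N of sliding drag hid it. I took the contact from the movement of the plate in the pictures instead. The final contact force was inferred from that movement, not measured.

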